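Gift-tag paint markers back into the clip rack

ROBOT

A 6-joint arm with a two-finger parallel gripper is mounted at the origin on a cart in front of the work surface, level with it; the furniture and walls round the work are solid. World frame = base frame: x ahead of the robot, y to its left, z up, the work surface at z = 0. Lengths are in m, angles in rad, forces in N, time in s.
With the tool pointing down it reaches from about 0.425 to 0.95 m from the base axis. Payload 3.5 kg.
Tool frame: the origin (TCP) lies on the centre line of the jaws, within the pads' length; the fingertips stand 17 mm ahead of it and the grasp point (between the pads) lies 2 mm behind it; z points along the fingers, y is the line along which they close (so a half turn about z gives the same grasp; the last joint's range is limited). The gripper opens to 85 mm and grips with 20 to 120 N. Pads are 22 mm wide; open, the fingers measure 114 mm over their backs; the gripper's body (76 mm by 85 mm) begins 54 mm behind the grasp point. The pads swing forward as they close: fully open they stand 13 mm farther back than shut.
Start: joints at [-1.382, 0.286, 1.577, -0, 1.279, -0.15], TCP at [0.224, -0.637, 0.248] pointing down, gripper open.
Joint ranges: [-2.77, 2.77], [-0.9, 2.22], [0.21, 2.48], [-1.53, 4.67], [0.24, 2.81], [-2.84, 2.84]. Speed limits (rad/s): [2.79, 2.79, 3.14, 3.14, 3.14, 3.14].

INTERFACE

Orientations are given as a unit quaternion [x, y, z, w].
In Python, from plant import ctrl gives the robot as it stands. The module is installed in compiled form; this text tells all that it offers.
- The arm moves only by the tool drive_tool, never from a script. Its argument "moves" is a list of rows, each a list of 3 entries, a list of its own where there are three numbers: the turn, a rotation vector about the tool's x, y, z in rad, then the shift along the tool's x, y, z in m, then the finger opening in m, from 0 to 0.0854. A call has 1 to 5 rows; each row shifts and turns the commanded pose from where the row before left it, along the tool's axes as they then stand; what a row does not reach is not made up. A row lasts 1/8 s, in which the tool goes at most 62.5 mm and 10.7 degrees, less where a joint would pass 70% of its speed; a pose out of reach is approached as far as the arm can. A call with a gripper value outside its range is refused whole. The fingers move at their own pace and stop on an object; "grip_force" is the grip in N (left out, the last holds). Time passes only in rows, so rows that do not move let the fingers close. It gives the time, the measured TCP pose, the force, the opening and the grip force at its end, in the units of the state.
- ctrl.get_state(): the state, without advancing time (a new reading comes with each control period).
- ctrl.read_camera(name): name is "side" or "top" or "wrist"; returns a dict with "image" (480x640x3 uint8, red, green, blue), "fx", "fy", "cx", "cy" (pixels), "R" (3x3) and "t" (3): a world point X has camera coordinates R X + t. Camera axes: x right, y down, z forward; pixel columns grow to the right and rows downward; lengths in m; the calibration is good to about 2 mm. A picture is of the moment at which its call begins. There is no depth.
- ctrl.sign_off(): hands the job in; it is judged then, once.
The state is a dict: "time": time; "qpos": joint angles; "dq": joint speeds; "joint_efforts": joint torques, N m; "eef_pos": TCP position; "tcp_rot": TCP orientation; "contact_force": force on the tool from outside, world axes, zero at the start; "wrist_torque": the same for the moment, N m; "opening": opening from 0.0 (shut) to 1.0 (fully open); "finger_force": force on a finger pad.
Only numpy, scipy, OpenCV 4.12 (cv2) and the standard library are available. Lean on these libraries where they do the work, as an engineer would, in place of code of your own. Each camera call takes 0.05 s, during which the arm holds its last target. There are 200 camera calls.

TASK

The four gift-tag paint markers lie in a row on the wooden rest; paint markers are stored level, so put each one back in the clip rack, in the clip holder of its own colour, caps still pointing away from the robot. Press each marker down until it has snapped fully home in both of its clips, centred lengthwise, and do not knock the candle jar or the pump bottle.

Things in the scene. Friction and masses are not known exactly. Their poses are not given: they have to be found in the camera images.
- marker_red: paint marker, red cap, white barrel with red tail; round, 16 mm thick, 140 mm long. Origin on its axis at the cap's edge; +x along the axis to the cap's end (+48 mm), tail at -92 mm, so its middle, where to grip, is x = -22 mm. Starts level on a wooden rest, axis 38 mm above the counter, cap away from the robot; row pitch 60 mm. The rest holds it 42 mm either side of its middle; between, free to 28 mm below its axis
- clip_red: fixed clip holder, red base strip 116 x 26 mm, black posts, steel jaws. Origin mid-underside, 8 mm above the counter; +x along its marker, away from the robot. Sprung jaws on posts at x = +-42 mm, free between. Flared tips 34 mm apart, 57 mm above the counter; press a marker straight down, 5 to 15 N: its axis ends 30 mm above the origin, its cap edge at x = +22 mm. Row pitch 60 mm on a white plate 150 x 236 mm
- marker_blue: paint marker, blue cap, white barrel with blue tail; round, 16 mm thick, 140 mm long. Origin on its axis at the cap's edge; +x along the axis to the cap's end (+48 mm), tail at -92 mm, so its middle, where to grip, is x = -22 mm. Starts level on a wooden rest, axis 38 mm above the counter, cap away from the robot; row pitch 60 mm. The rest holds it 42 mm either side of its middle; between, free to 28 mm below its axis
- clip_blue: fixed clip holder, blue base strip 116 x 26 mm, black posts, steel jaws. Origin mid-underside, 8 mm above the counter; +x along its marker, away from the robot. Sprung jaws on posts at x = +-42 mm, free between. Flared tips 34 mm apart, 57 mm above the counter; press a marker straight down, 5 to 15 N: its axis ends 30 mm above the origin, its cap edge at x = +22 mm. Row pitch 60 mm on a white plate 150 x 236 mm
- marker_green: paint marker, green cap, white barrel with green tail; round, 16 mm thick, 140 mm long. Origin on its axis at the cap's edge; +x along the axis to the cap's end (+48 mm), tail at -92 mm, so its middle, where to grip, is x = -22 mm. Starts level on a wooden rest, axis 38 mm above the counter, cap away from the robot; row pitch 60 mm. The rest holds it 42 mm either side of its middle; between, free to 28 mm below its axis
- clip_green: fixed clip holder, green base strip 116 x 26 mm, black posts, steel jaws. Origin mid-underside, 8 mm above the counter; +x along its marker, away from the robot. Sprung jaws on posts at x = +-42 mm, free between. Flared tips 34 mm apart, 57 mm above the counter; press a marker straight down, 5 to 15 N: its axis ends 30 mm above the origin, its cap edge at x = +22 mm. Row pitch 60 mm on a white plate 150 x 236 mm
- marker_yellow: paint marker, yellow cap, white barrel with yellow tail; round, 16 mm thick, 140 mm long. Origin on its axis at the cap's edge; +x along the axis to the cap's end (+48 mm), tail at -92 mm, so its middle, where to grip, is x = -22 mm. Starts level on a wooden rest, axis 38 mm above the counter, cap away from the robot; row pitch 60 mm. The rest holds it 42 mm either side of its middle; between, free to 28 mm below its axis
- clip_yellow: fixed clip holder, yellow base strip 116 x 26 mm, black posts, steel jaws. Origin mid-underside, 8 mm above the counter; +x along its marker, away from the robot. Sprung jaws on posts at x = +-42 mm, free between. Flared tips 34 mm apart, 57 mm above the counter; press a marker straight down, 5 to 15 N: its axis ends 30 mm above the origin, its cap edge at x = +22 mm. Row pitch 60 mm on a white plate 150 x 236 mm
- candle_jar: white candle in a clear glass, 76 mm across, 90 mm tall, loose, standing behind the work; origin at the centre of its underside. Not to be disturbed
- gel_bottle: speckled grey pump bottle, 60 mm across, 141 mm tall, loose, standing behind the work; origin at the centre of its underside. Not to be disturbed
There are look-alikes about, which are no part of the job. What is shaped like the marker_red but orange is not meant.

How it is judged:
By the outcome, as a careful person would: the job done as asked, in the order asked, and still so for the second after the job is handed in, with the robot touching nothing.
It also fails if it takes over 99 s, if anything falls off the work surface, if the arm or the gripper's body presses on something with over 40 N, if the wrist force passes 120 N, or if a joint passes its speed limit or range.

## Working session

There is one attempt and no reset: what is moved stays moved. The work goes in short steps, Python scripts to look and compute and a tool call to move; the robot and the scene stay as the last step left them, time stands still between calls to the robot, and variables do not carry over. Pictures are saved under pics/ and viewed, at most 14 in all, crops included, and the job is handed in when it is done.

Besides the shell and the picture viewer there is one more tool, called as a command line: name --argument value ..., lists and objects as JSON in quotes. drive_tool: Moves the arm, as the interface text tells. Its arguments: {"type":"object","properties":{"moves":{"type":"array","items":{"type":"array"}},"grip_force":{"type":"number"}},"required":["moves"]}

```bash
mkdir -p pics
python3 - <<'E'
from plant import ctrl
import cv2
for n in ("top","side"):
    c=ctrl.read_camera(n); cv2.imwrite(f"pics/{n}0.png",c["image"][:,:,::-1])
    print(n,c["fx"],c["cx"],c["cy"],c["R"],c["t"])
s=ctrl.get_state();print(s)
E
```

```text
top 504.06792986171075 320.2257392097488 238.02786461085915 [[ 0.02673425 -0.99964097 -0.00178997]
 [-0.98016926 -0.02586171 -0.1964673 ]
 [ 0.19635047  0.00700688 -0.98050874]] [-0.00914642  0.52007711  0.91361977]
side 577.495287142957 322.0079480441146 231.9392675601886 [[-0.98956516 -0.14322503 -0.01572829]
 [-0.06158016  0.51908496 -0.85250143]
 [ 0.13026386 -0.84263716 -0.52248822]] [0.52715503 0.06518855 1.27309462]
{'time': 0.1, 'qpos': array([-1.38202234e+00,  2.87127296e-01,  1.57804591e+00,  1.57891559e-05,
        1.27858818e+00, -1.50001075e-01]), 'dq': array([ 0.00101905, -0.00044712, -0.00218296,  0.00036497, -0.00020392,
        0.00027496]), 'joint_efforts': array([ 6.17244114e-04, -4.07296014e+01, -2.93700635e+01, -1.56891615e-04,
        3.39473343e-03,  1.74547966e-05]), 'eef_pos': array([ 0.22424837, -0.63606735,  0.24704368]), 'tcp_rot': array([ 9.85688006e-01,  1.68576331e-01, -1.34646773e-05, -1.08430950e-03]), 'contact_force': array([-0.17048221,  0.01721466, -0.70566518]), 'wrist_torque': array([ 0.01421136, -0.00474201, -0.02313904]), 'finger_force': 0.0, 'opening': 0.9997251261084394}
```

View pics/top0.png

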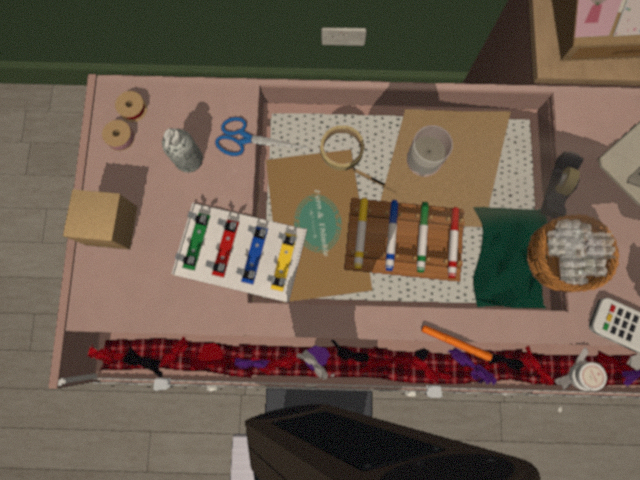

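View pics/side0.png

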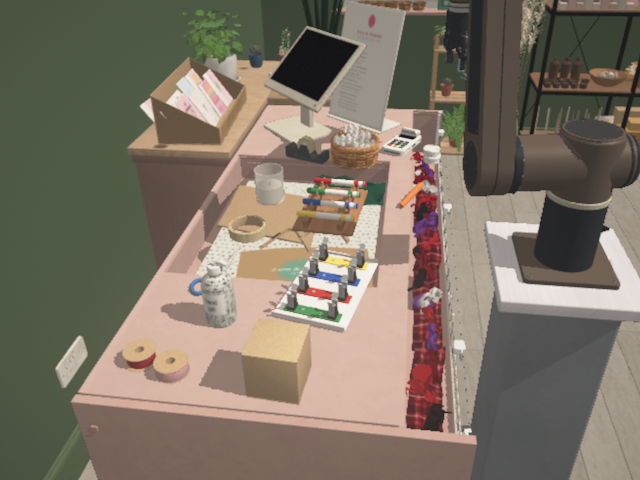

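The top view shows the markers on the rest, left to right: yellow (361,235), blue (392,235), green (424,235) and red (455,243). The clips are green (196,240), red (226,248), blue (256,252) and yellow (286,262).

Things that could be mistaken for a marker:
- the orange look-alike at (456,342), which is not red-capped and lies off the rest
- the similarly shaped coloured clip strips

I'll check with one close crop and compute positions.

```bash
cat > h.py <<'E'
from plant import ctrl
import cv2, numpy as np
from scipy.spatial.transform import Rotation as Ro
def world(c,u,v,z):
    d=c["R"].T@np.array([(u-c["cx"])/c["fx"],(v-c["cy"])/c["fy"],1]); o=-c["R"].T@c["t"]
    return o+d*(z-o[2])/d[2]
def pix(c,X):
    p=c["R"]@np.array(X)+c["t"]; return np.array([c["fx"]*p[0]/p[2]+c["cx"],c["fy"]*p[1]/p[2]+c["cy"]])
def delta(X):   # shift in tool axes to reach world X
    s=ctrl.get_state(); return Ro.from_quat(s["tcp_rot"]).inv().apply(np.array(X)-s["eef_pos"])
E
python3 - <<'E'
from h import *
c=ctrl.read_camera("top"); im=c["image"][:,:,::-1]
cv2.imwrite("pics/crop1.png",cv2.resize(im[190:310,165:475],None,fx=2.58,fy=2.58,interpolation=cv2.INTER_CUBIC))
for n,u,v in [("y",361,235),("b",392,235),("g",424,237),("r",455,243),("cg",196,240),("cr",226,248),("cb",256,252),("cy",286,262)]: print(n,world(c,u,v,.038 if len(n)==1 else .03).round(3))
for n,u,v in [("jar",430,160),("bottle",187,160),("trayL",262,200)]: print(n,world(c,u,v,0.0).round(3))
E
```

```text
y [ 0.531 -0.074  0.038]
b [ 0.533 -0.135  0.038]
g [ 0.53  -0.197  0.038]
r [ 0.52  -0.257  0.038]
cg [0.514 0.248 0.03 ]
cr [0.5   0.188 0.03 ]
cb [0.493 0.129 0.03 ]
cy [0.475 0.07  0.03 ]
jar [ 0.702 -0.219  0.   ]
bottle [0.689 0.287 0.   ]
trayL [0.607 0.127 0.   ]
```

View pics/crop1.png

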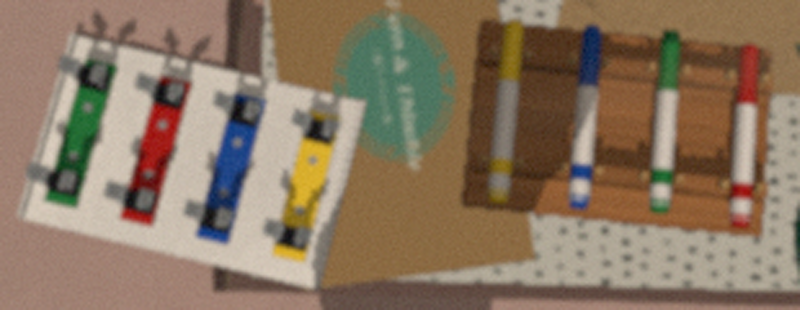

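The crop confirms red, blue, green and yellow caps pointing away, with no orange on the rest. Yellow lies in shadow. Crop pixels are approximately red (746,135), green (666,120), blue (586,115) and yellow (506,110).

Run:
```python
from h import *
c=ctrl.read_camera("top")
def P(x,y,z): return world(c,165+x/2.58,190+y/2.58,z)
for n,a,b,z in [("r",(740,224),(751,48),.038),("g",(660,208),(671,34),.038),("b",(580,205),(592,28),.038),("y",(498,200),(513,23),.038),
  ("cg",(61,200),(103,58),.01),("cr",(138,218),(180,75),.01),("cb",(213,238),(257,95),.01),("cy",(289,255),(326,115),.01)]:
    A=P(*a,z);B=P(*b,z);d=B-A;print(n,((A+B)/2).round(4),np.hypot(*d[:2]).round(3),np.degrees(np.arctan2(d[1],d[0])).round(1))
s=ctrl.get_state();M=Ro.from_quat(s["tcp_rot"]).as_matrix();print(M.round(3));print(delta([.47,-.165,.27]))
```

```text
r [ 0.5213 -0.2546  0.038 ] 0.135 -4.9
g [ 0.5313 -0.1947  0.038 ] 0.134 -4.3
b [ 0.5332 -0.1349  0.038 ] 0.137 -3.9
y [ 0.5354 -0.0742  0.038 ] 0.137 -4.1
cg [0.5186 0.2513 0.01  ] 0.115 -12.1
cr [0.5064 0.1908 0.01  ] 0.116 -12.6
cb [0.4923 0.1313 0.01  ] 0.116 -14.0
cy [0.4794 0.0749 0.01  ] 0.112 -12.4
[[ 0.943  0.332 -0.   ]
 [ 0.332 -0.943  0.002]
 [ 0.    -0.002 -1.   ]]
[ 0.38836587 -0.36281327 -0.02192923]
```

drive_tool --moves '[[[0,0,0],[0.0388,-0.0363,0],0.04],[[0,0,0],[0.0388,-0.0363,0],0.04],[[0,0,0],[0.0388,-0.0363,0],0.04],[[0,0,0],[0.0388,-0.0363,0],0.04],[[0,0,0],[0.0388,-0.0363,0],0.04]]'

```text
time: 0.82
eef_pos: [0.3475, -0.3993, 0.2482]
tcp_rot: [0.986, 0.168, 0.0, -0.0]
contact_force: [-0.6, -0.4, 0.6]
opening: 0.469
finger_force: 0.0
```

drive_tool --moves '[[[0,0,0],[0.0388,-0.0363,0],0.04],[[0,0,0],[0.0388,-0.0363,0],0.04],[[0,0,0.138],[0.0388,-0.0363,0],0.04],[[0,0,0.138],[0.045,-0.02,0],0.04],[[0,0,0.138],[0.045,-0.02,0],0.04]]'

```text
time: 1.45
eef_pos: [0.5053, -0.2066, 0.2486]
tcp_rot: [0.999, -0.04, 0.0, 0.0]
contact_force: [0.4, -1.7, 0.9]
opening: 0.472
finger_force: 0.0
```

drive_tool --moves '[[[0,0,0],[0,0,0],0.04],[[0,0,0],[0,0,0],0.04]]'

```text
time: 1.7
eef_pos: [0.5039, -0.2082, 0.2479]
tcp_rot: [0.999, -0.037, -0.001, -0.0]
contact_force: [-0.2, -0.2, -0.4]
opening: 0.468
finger_force: 0.0
```

Run:
```python
from h import *
s=ctrl.get_state();print(s["eef_pos"],s["tcp_rot"],s["opening"],s["time"])
c=ctrl.read_camera("wrist");cv2.imwrite("pics/w1.png",c["image"][:,:,::-1]);print(c["fx"],-c["R"].T@c["t"],c["R"])
```

```text
[ 0.50392146 -0.20815392  0.24791183] [ 9.99316195e-01 -3.69700215e-02 -5.95686533e-04 -7.23522138e-05] 0.4683050842890769 1.7
339.3228851043525 [ 0.58268447 -0.21386498  0.37316127] [[-7.24490947e-02 -9.97372050e-01 -3.49774138e-04]
 [-9.48950004e-01  6.88237643e-02  3.07826541e-01]
 [-3.06993516e-01  2.26336724e-02 -9.51442430e-01]]
```

View pics/w1.png

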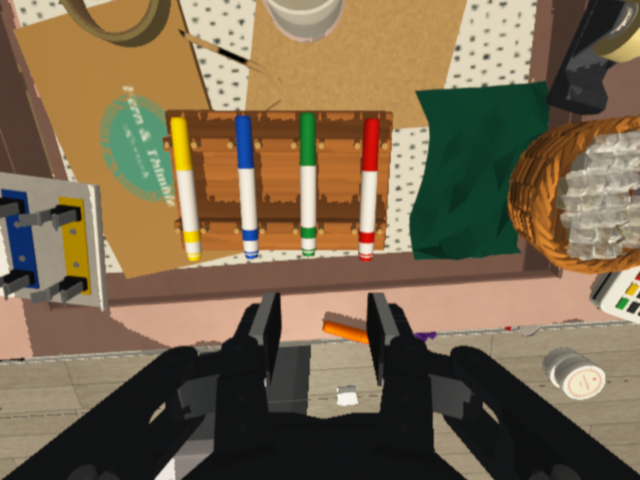

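The wrist view shows the markers, top end to tail: yellow (178,118)–(194,260), blue (243,117)–(251,257), green (308,115)–(308,254) and red (373,120)–(366,260). I'll segment the caps and tails now.

```bash
cat >> h.py <<'E'
HUE={"r":(0,0),"g":(60,0),"b":(112,0),"y":(27,0)}
def find(c,col,roi,z=.038,smin=150,vmin=40,dh=9):
    """ends of one marker by its coloured cap and tail: mid, yaw(deg), visible length"""
    u0,v0,u1,v1=roi; hsv=cv2.cvtColor(c["image"],cv2.COLOR_RGB2HSV).astype(int)[v0:v1,u0:u1]
    d=np.abs((hsv[...,0]-HUE[col][0]+90)%180-90)
    m=((d<dh)&(hsv[...,1]>smin)&(hsv[...,2]>vmin)).astype(np.uint8)
    n,l,st,ce=cv2.connectedComponentsWithStats(m)
    k=[i for i in range(1,n) if st[i,4]>25]; m=np.isin(l,k)
    v,u=np.nonzero(m); W=np.array([world(c,a+u0,b+v0,z)[:2] for a,b in zip(u,v)])
    A,B=W[W[:,0]>W[:,0].mean()],W[W[:,0]<=W[:,0].mean()]
    mid=(W[:,0].max()+W[:,0].min())/2; f=W[:,0]>mid; A,B=W[f],W[~f]
    d=A.mean(0)-B.mean(0); yaw=np.arctan2(d[1],d[0]); d/=np.hypot(*d)
    t=(W-B.mean(0))@d; return B.mean(0)+d*(t.max()+t.min())/2,np.degrees(yaw),np.ptp(t),len(A),len(B)
E
python3 - <<'E'
from h import *
c=ctrl.read_camera("wrist")
for k,r in {"r":(352,112,388,266),"g":(295,108,325,262),"b":(232,108,264,264),"y":(165,112,207,266)}.items(): print(k,find(c,k,r))
E
```

```text
r (array([ 0.52124368, -0.25365581]), np.float64(-4.3748318259562815), np.float64(0.14304133103027605), 853, 210)
g (array([ 0.54063953, -0.19491063]), np.float64(-4.505782133024923), np.float64(0.119986815659445), 739, 119)
b (array([ 0.54265835, -0.13494915]), np.float64(-4.4103690346040905), np.float64(0.1195635989252994), 751, 126)
y (array([ 0.53449941, -0.07393826]), np.float64(-4.428654041225671), np.float64(0.14308870803251386), 930, 267)
```

drive_tool --moves '[[[0,0,0],[-0.013,-0.052,0],0.04],[[0,0,0],[-0.013,-0.052,0],0.04],[[0,0,0],[-0.013,-0.052,0],0.04],[[0,0,0],[-0.013,-0.052,0],0.04],[[0,0,0],[-0.013,-0.052,0],0.04]]'

```text
time: 2.42
eef_pos: [0.4582, 0.0564, 0.2486]
tcp_rot: [0.999, -0.039, 0.0, 0.0]
contact_force: [-0.1, 0.2, -0.1]
opening: 0.469
finger_force: 0.0
```

drive_tool --moves '[[[0,0,0],[-0.013,-0.052,0],0.04],[[0,0,0.15],[-0.013,-0.052,0],0.04],[[0,0,0],[0,0,0],0.04],[[0,0,0],[0,0,0],0.04]]'

```text
time: 2.92
eef_pos: [0.4409, 0.1607, 0.2484]
tcp_rot: [0.994, -0.112, 0.0, 0.0]
contact_force: [0.0, 0.5, -0.7]
opening: 0.473
finger_force: 0.0
```

Run:
```python
from h import *
s=ctrl.get_state();print(s["eef_pos"],s["tcp_rot"],s["time"])
c=ctrl.read_camera("wrist");np.save("c_rack.npy",c,allow_pickle=True)
im=c["image"][:,:,::-1]
cv2.imwrite("pics/w2.png",cv2.resize(im[80:310,170:490],(800,575),interpolation=cv2.INTER_CUBIC))
for x,y in [(.519,.251),(.479,.075)]: print(pix(c,[x,y,.01]))
```

```text
[0.44092664 0.16074779 0.24837376] [ 9.93681432e-01 -1.12236896e-01  1.63297279e-04  2.55004227e-04] 2.925
[222.40501548 155.54839547]
[395.8169001  155.54262663]
```

View pics/w2.png

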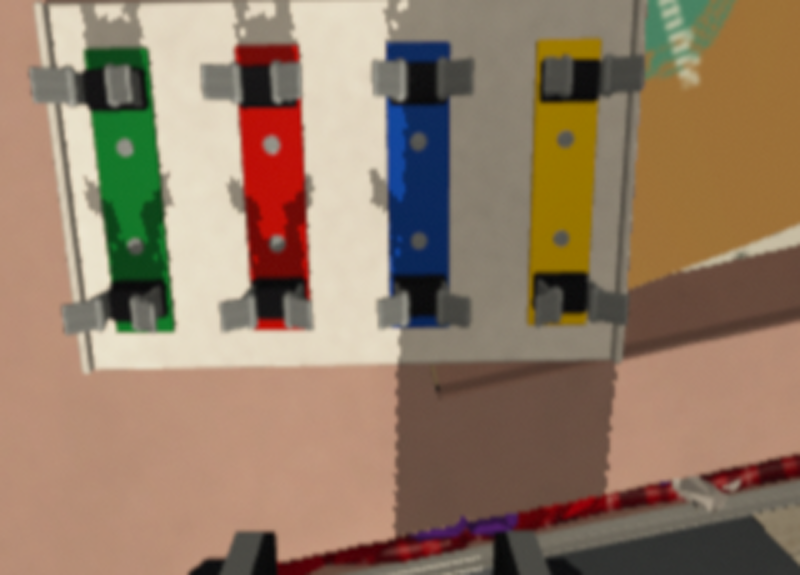

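Run:
```python
from h import *
c=np.load("c_rack.npy",allow_pickle=True).item()
S={"g":((124.5,148),(135,245.5),(117,47.5),(146,331.5)),"r":((271,145),(277.5,244),(267,44.5),(282,328.5)),"b":((418.5,141.5),(419,240.5),(418.5,42),(419.5,325.5)),"y":((565.5,139),(561,238),(569.5,39.5),(557.5,322.5))}
for z in (.012,.015):
  Q=[]
  for k,p in S.items():
    W=[world(c,170+a/2.5,80+b/2.5,z)[:2] for a,b in p]
    yw=lambda a,b:np.degrees(np.arctan2(*(a-b)[::-1])).round(2)
    m=(W[0]+W[1])/2; e=(W[2]+W[3])/2;Q.append(e)
    print(z,k,m.round(4),e.round(4),np.linalg.norm(W[2]-W[3]).round(4),yw(W[0],W[1]),yw(W[2],W[3]))
  D=Q[3]-Q[0];print(np.linalg.norm(D)/3,np.degrees(np.arctan2(D[0],-D[1]))) 
c=ctrl.read_camera("top");
```

```text
0.012 g [0.5157 0.252 ] [0.5159 0.2509] 0.1145 -11.73 -12.0
0.012 r [0.5033 0.1932] [0.504  0.1928] 0.1143 -11.21 -11.95
0.012 b [0.4914 0.1345] [0.4918 0.1343] 0.1139 -11.79 -11.87
0.012 y [0.4791 0.0759] [0.4797 0.0759] 0.1135 -11.78 -11.6
0.05957792796968073 -11.698941060177269
0.015 g [0.5158 0.2511] [0.5159 0.25  ] 0.1136 -11.73 -12.0
0.015 r [0.5034 0.1928] [0.5041 0.1924] 0.1133 -11.21 -11.95
0.015 b [0.4916 0.1346] [0.492  0.1344] 0.1129 -11.79 -11.87
0.015 y [0.4795 0.0765] [0.48   0.0764] 0.1125 -11.78 -11.6
0.059083834006426895 -11.698941060177303
```

drive_tool --moves '[[[0,0,-0.1475],[0,0,0],0.04],[[0,0,0],[0.028,0.0567,0],0.04],[[0,0,0],[0.028,0.0567,0],0.04],[[0,0,0],[0.028,0.0567,0],0.04],[[0,0,0],[0.028,0.0567,0.03],0.04]]'

```text
time: 3.65
eef_pos: [0.5337, -0.0694, 0.2242]
tcp_rot: [0.999, -0.04, 0.003, 0.001]
contact_force: [1.1, 0.8, -0.2]
opening: 0.471
finger_force: 0.0
```

drive_tool --moves '[[[0,0,0],[0,0,0.05],0.04],[[0,0,0],[0,0,0.03],0.04],[[0,0,0],[0,0,0],0.04],[[0,0,0],[0,0,0],0.04]]'

```text
time: 4.15
eef_pos: [0.5325, -0.0659, 0.143]
tcp_rot: [0.999, -0.039, 0.001, 0.0]
contact_force: [0.1, 0.3, 0.8]
opening: 0.471
finger_force: 0.0
```

Run:
```python
from h import *
s=ctrl.get_state();print(s["eef_pos"],Ro.from_quat(s["tcp_rot"]).as_matrix()[:,0].round(4),s["time"],delta([.5345,-.0739,.036]))
c=ctrl.read_camera("wrist");cv2.imwrite("pics/w3.png",c["image"][:,:,::-1])
for k,x,y in zip("rgby",[.5212,.5265,.5305,.5345],[-.2537,-.1949,-.1349,-.0739]): print(k,pix(c,[x+.07,y-.005,.038]),pix(c,[x-.07,y+.005,.038]))
```

```text
[ 0.53247121 -0.06593983  0.1430332 ] [ 0.9969 -0.0788  0.0022] 4.15 [0.00241411 0.00771586 0.10704309]
r [611.35490627 141.62102969] [565.85971701 329.70876124]
g [521.02661382 140.44463955] [490.12979911 328.89649691]
b [428.61366308 141.49175566] [412.70588167 329.64588785]
y [334.82096253 142.66071347] [334.10523448 330.48127937]
```

View pics/w3.png

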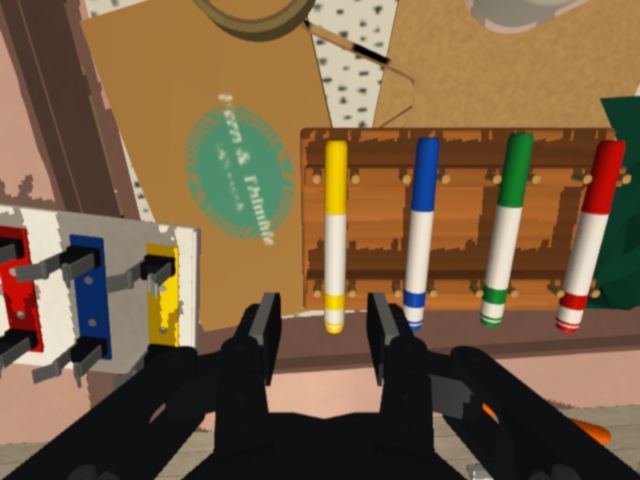

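The close view shows the yellow marker at (336,139)–(334,332), between the fingers at (270,330) and (378,330). Green and blue sit slightly further forward than nominal, about 3 mm and 1.5 mm.

drive_tool --moves '[[[0,0,0],[0.0024,0.0077,0.02],0.04],[[0,0,0],[0,0,0.047],0.04],[[0,0,0],[0,0,0.03],0.04],[[0,0,0],[0,0,0.01],0.04],[[0,0,0],[0,0,0],0.04]]' --grip_force 60

```text
time: 4.82
eef_pos: [0.5344, -0.0729, 0.0356]
tcp_rot: [0.999, -0.039, 0.001, 0.0]
contact_force: [0.5, -0.3, 0.8]
opening: 0.471
finger_force: 0.0
```

drive_tool --moves '[[[0,0,0],[0,0,0],0.01],[[0,0,0],[0,0,0],0.0],[[0,0,0],[0,0,0],0.0],[[0,0,0],[0,0,0],0.0],[[0,0,0],[0,0,0],0.0]]'

```text
time: 5.45
eef_pos: [0.5351, -0.0732, 0.0366]
tcp_rot: [0.999, -0.039, 0.002, 0.0]
contact_force: [-1.0, 0.0, 6.6]
opening: 0.162
finger_force: 58.6
```

drive_tool --moves '[[[0,0,0],[0,0,-0.02],0.0],[[0,0,0],[0,0,-0.05],0.0],[[0,0,0.128],[0,0,-0.02],0.0],[[0,0,0],[-0.0283,-0.0448,0],0.0],[[0,0,0],[-0.0283,-0.0448,0],0.0]]'

```text
time: 6.08
eef_pos: [0.4962, 0.0272, 0.1252]
tcp_rot: [0.995, -0.104, 0.001, -0.0]
contact_force: [0.2, 0.1, -0.4]
opening: 0.164
finger_force: 58.6
```

drive_tool --moves '[[[0,0,0],[-0.0284,-0.0447,0],0.0],[[0,0,0],[0,0,0],0.0],[[0,0,0],[0,0,0],0.0]]'

```text
time: 6.45
eef_pos: [0.4779, 0.0761, 0.1248]
tcp_rot: [0.995, -0.102, 0.0, 0.0]
contact_force: [-0.0, -0.2, -0.2]
opening: 0.167
finger_force: 58.7
```

Run:
```python
from h import *
s=ctrl.get_state();M=Ro.from_quat(s["tcp_rot"]).as_matrix();print(s["eef_pos"],M[:,0].round(4),M[:,2].round(4),s["time"],s["finger_force"],delta([.4793,.0756,.036]))
c=ctrl.read_camera("wrist");cv2.imwrite("pics/w4.png",c["image"][:,:,::-1])
d=np.array([.979,-.2045,0]); C=np.array([.4793,.0756,0])
for p in (.058,.042,-.042,-.058): print(p,pix(c,C+d*p+[0,0,.012]))
print([pix(c,C+d*.042+np.array([.2045,.979,0])*q+[0,0,.057]) for q in (.017,-.017)])
```

```text
[0.47793674 0.07605613 0.12482997] [ 9.791e-01 -2.035e-01  9.000e-04] [ 9.e-04 -4.e-04 -1.e+00] 6.45 58.687421679496765 [0.00134338 0.00015131 0.08883132]
0.058 [324.11391266 162.39161604]
0.042 [324.04820361 185.78776192]
-0.042 [323.74330887 294.34756821]
-0.058 [323.69185754 312.66715738]
[array([294.52458206, 197.34479434]), array([353.7694252 , 197.48560145])]
```

View pics/w4.png

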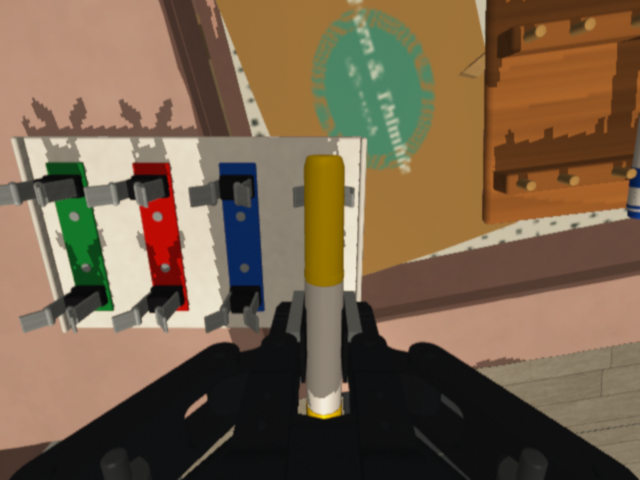

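Jaw tips are visible at (300,197) and (347,195) on either side of the yellow marker, centred as predicted. I'll press down now.

drive_tool --moves '[[[0,0,0],[0.0013,0,0.04],0.0],[[0,0,0],[0,0,0.02],0.0],[[0,0,0],[0,0,0.01],0.0],[[0,0,0],[0,0,0.006],0.0],[[0,0,0],[0,0,0.006],0.0]]' --grip_force 100

```text
time: 7.12
eef_pos: [0.4816, 0.0753, 0.0448]
tcp_rot: [0.995, -0.103, 0.002, -0.0]
contact_force: [0.1, 0.3, 4.4]
opening: 0.157
finger_force: 98.4
```

drive_tool --moves '[[[0,0,0],[0,0,0.005],0.0],[[0,0,0],[0,0,0.003],0.0],[[0,0,0],[0,0,0],0.0]]'

```text
time: 7.5
eef_pos: [0.4803, 0.0755, 0.0366]
tcp_rot: [0.995, -0.103, 0.001, 0.0]
contact_force: [-3.5, -0.1, 11.2]
opening: 0.153
finger_force: 99.2
```

drive_tool --moves '[[[0,0,0],[0,0,0.002],0.0],[[0,0,0],[0,0,0.001],0.0],[[0,0,0],[0,0,0],0.0]]'

```text
time: 7.88
eef_pos: [0.4804, 0.0755, 0.0364]
tcp_rot: [0.995, -0.103, -0.001, 0.0]
contact_force: [-13.2, -1.4, 30.2]
opening: 0.152
finger_force: 101.5
```

Run:
```python
from h import *
s=ctrl.get_state();print(s["eef_pos"],s["contact_force"],s["wrist_torque"])
c=ctrl.read_camera("wrist");cv2.imwrite("pics/w5.png",c["image"][:,:,::-1])
```

```text
[0.48042678 0.0755084  0.03638753] [-13.16336264  -1.4284541   30.15922784] [-0.22889592  2.02177468 -0.10806614]
```

View pics/w5.png

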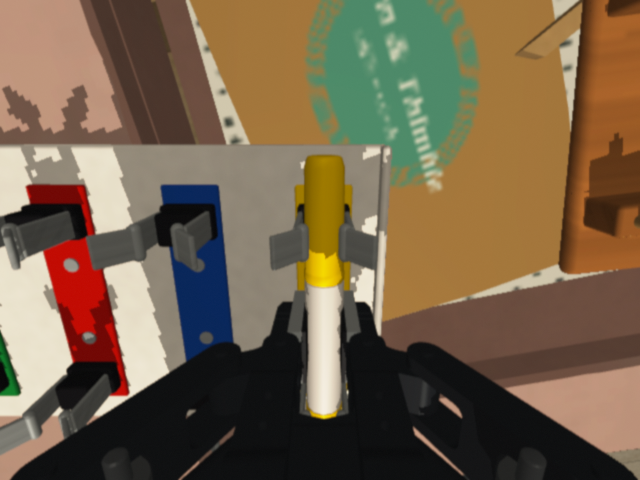

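The yellow marker is in line between its jaws at (290,245) and (357,245), against a firm stop. Release it and rise.

drive_tool --moves '[[[0,0,0],[0,0,-0.004],0.0],[[0,0,0],[0,0,0],0.035],[[0,0,0],[0,0,0],0.035],[[0,0,0],[0,0,-0.03],0.035],[[0,0,0],[0,0,-0.05],0.035]]'

```text
time: 8.55
eef_pos: [0.4768, 0.0758, 0.1138]
tcp_rot: [0.995, -0.103, -0.003, 0.0]
contact_force: [0.5, -0.1, 0.0]
opening: 0.409
finger_force: 0.0
```

drive_tool --moves '[[[0,0,0],[0,0,-0.02],0.035],[[0,0,0],[0,0,0],0.035],[[0,0,0],[0,0,0],0.035]]'

```text
time: 8.93
eef_pos: [0.4779, 0.0759, 0.1339]
tcp_rot: [0.995, -0.103, -0.001, 0.0]
contact_force: [-0.0, -0.4, 0.2]
opening: 0.407
finger_force: 0.0
```

Run:
```python
from h import *
s=ctrl.get_state();print(s["eef_pos"],s["opening"])
for n in("wrist","side"):
  c=ctrl.read_camera(n)
  if n=="wrist": print(find(c,"y",(300,80,360,350),smin=140,vmin=30)); a=c["image"][60:360,150:450]
  else: u,v=pix(c,[.4793,.0756,.038]).astype(int); b=cv2.resize(c["image"][v-50:v+50,u-60:u+60],(360,300),interpolation=cv2.INTER_CUBIC)
cv2.imwrite("pics/w6.png",np.hstack([a,b])[:,:,::-1])
```

```text
[0.47793984 0.07586518 0.13391636] 0.4068079524268093
(array([0.47908029, 0.07600483]), np.float64(-11.5601254863757), np.float64(0.14368751684603415), 2337, 710)
```

View pics/w6.png

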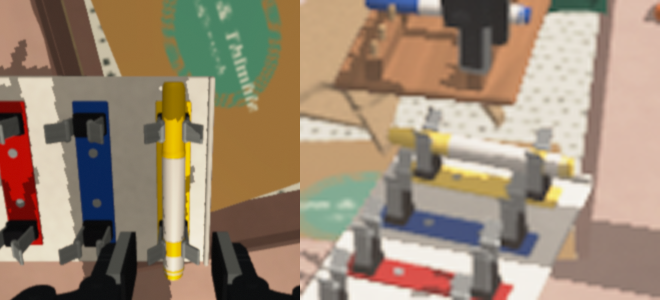

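Yellow is home: level and parallel to its strip, with the middle within 0.5 mm of target. Blue is next.

drive_tool --moves '[[[0,0,-0.128],[0,0,0],0.04],[[0,0,0],[0.0175,0.0515,0],0.04],[[0,0,0],[0.0175,0.0515,0],0.04],[[0,0,0],[0.0175,0.0515,0],0.04],[[0,0,0],[0.0175,0.0515,0],0.04]]' --grip_force 60

```text
time: 9.65
eef_pos: [0.5323, -0.1364, 0.1339]
tcp_rot: [0.999, -0.039, -0.001, -0.001]
contact_force: [1.3, -0.0, 0.3]
opening: 0.469
finger_force: 0.0
```

drive_tool --moves '[[[0,0,0],[0,0,0.02],0.04],[[0,0,0],[0,0,0],0.04],[[0,0,0],[0,0,0],0.04]]'

```text
time: 10.02
eef_pos: [0.5323, -0.1343, 0.1149]
tcp_rot: [0.999, -0.039, -0.001, -0.0]
contact_force: [-0.4, -0.3, -0.9]
opening: 0.47
finger_force: 0.0
```

Run:
```python
from h import *
s=ctrl.get_state();print(s["eef_pos"],Ro.from_quat(s["tcp_rot"]).as_matrix()[:,0].round(4),delta([.532,-.1349,.036]))
c=ctrl.read_camera("wrist")
for k,m in {"b":(.532,-.1349),"g":(.530,-.1949),"r":(.5212,-.2537)}.items():
  a=pix(c,[m[0]+.07,m[1]-.005,.038]);b=pix(c,[m[0]-.07,m[1]+.005,.038])
  roi=(int(min(a[0],b[0])-22),int(a[1]-14),int(min(640,max(a[0],b[0])+22)),int(b[1]+14))
  print(k,find(c,k,roi,smin=100,dh=12))
```

```text
[ 0.53230819 -0.13431942  0.11485644] [ 0.997  -0.077  -0.0016] [-0.00013286  0.0006548   0.07885635]
b (array([ 0.5311417 , -0.13411159]), np.float64(-4.424718293716144), np.float64(0.14403349058541862), 1992, 424)
g (array([ 0.53928391, -0.19586961]), np.float64(-3.1883385297635822), np.float64(0.12416568065516176), 2040, 244)
r (array([ 0.51470179, -0.2611959 ]), np.float64(4.209859530112853), np.float64(0.1572844764379036), 2492, 2646)
```

drive_tool --moves '[[[0,0,0],[-0.001,0,0.03],0.04],[[0,0,0],[0,0,0.03],0.04],[[0,0,0],[0,0,0.018],0.04],[[0,0,0],[0,0,0.001],0.04],[[0,0,0],[0,0,0],0.02]]'

```text
time: 10.7
eef_pos: [0.5326, -0.1351, 0.0376]
tcp_rot: [0.999, -0.039, 0.001, 0.0]
contact_force: [0.0, -0.8, 0.2]
opening: 0.273
finger_force: 0.0
```

drive_tool --moves '[[[0,0,0],[0,0,0],0.0],[[0,0,0],[0,0,0],0.0],[[0,0,0],[0,0,0],0.0],[[0,0,0],[0,0,0],0.0]]'

```text
time: 11.2
eef_pos: [0.5329, -0.1353, 0.0379]
tcp_rot: [0.999, -0.039, 0.001, 0.0]
contact_force: [-0.1, 0.7, 5.6]
opening: 0.161
finger_force: 58.8
```

drive_tool --moves '[[[0,0,0],[0,0,-0.02],0.0],[[0,0,0],[0,0,-0.05],0.0],[[0,0,0.128],[0,0,-0.02],0.0],[[0,0,0],[-0.0189,-0.0511,0],0.0],[[0,0,0],[-0.0189,-0.0511,0],0.0]]' --grip_force 100

```text
time: 11.82
eef_pos: [0.5152, -0.0265, 0.1267]
tcp_rot: [0.995, -0.104, 0.0, 0.0]
contact_force: [0.1, -0.1, -0.6]
opening: 0.147
finger_force: 97.7
```

drive_tool --moves '[[[0,0,0],[-0.0189,-0.0511,0],0.0],[[0,0,0],[-0.0189,-0.0511,0],0.0],[[0,0,0],[-0.0189,-0.0511,0],0.0],[[0,0,0],[0,0,0],0.0],[[0,0,0],[0,0,0],0.0]]'

```text
time: 12.45
eef_pos: [0.4911, 0.1344, 0.1262]
tcp_rot: [0.995, -0.102, -0.0, 0.0]
contact_force: [-0.2, -0.9, -0.2]
opening: 0.151
finger_force: 97.8
```

Run:
```python
from h import *
s=ctrl.get_state();print(s["eef_pos"],Ro.from_quat(s["tcp_rot"]).as_matrix()[:,0].round(4),delta([.4928,.1340,.0379]))
```

```text
[0.49112406 0.13437177 0.12616165] [ 9.791e-01 -2.035e-01 -6.000e-04] [ 1.76910127e-03 -3.94649286e-05  8.82606107e-02]
```

drive_tool --moves '[[[0,0,0],[0.0007,0,0.04],0.0],[[0,0,0],[0,0,0.02],0.0],[[0,0,0],[0,0,0.01],0.0],[[0,0,0],[0,0,0.006],0.0],[[0,0,0],[0,0,0.006],0.0]]'

```text
time: 13.08
eef_pos: [0.4948, 0.134, 0.0471]
tcp_rot: [0.995, -0.103, 0.002, -0.0]
contact_force: [-0.8, -0.3, 5.8]
opening: 0.155
finger_force: 98.5
```

drive_tool --moves '[[[0,0,0],[0,0,0.005],0.0],[[0,0,0],[0,0,0.003],0.0],[[0,0,0],[0,0,0],0.0]]'

```text
time: 13.45
eef_pos: [0.4931, 0.1341, 0.038]
tcp_rot: [0.995, -0.103, 0.0, 0.0]
contact_force: [-2.4, -1.1, 7.7]
opening: 0.152
finger_force: 98.9
```

drive_tool --moves '[[[0,0,0],[0,0,0.002],0.0],[[0,0,0],[0,0,0.001],0.0],[[0,0,0],[0,0,0],0.0]]'

```text
time: 13.82
eef_pos: [0.4932, 0.1341, 0.0378]
tcp_rot: [0.995, -0.103, -0.001, 0.001]
contact_force: [-10.9, -2.9, 25.8]
opening: 0.153
finger_force: 101.1
```

drive_tool --moves '[[[0,0,0],[0,0,-0.004],0.0],[[0,0,0],[0,0,0],0.035],[[0,0,0],[0,0,0],0.035],[[0,0,0],[0,0,-0.03],0.035],[[0,0,0],[0,0,-0.05],0.035]]'

```text
time: 14.45
eef_pos: [0.4902, 0.1341, 0.1159]
tcp_rot: [0.995, -0.103, -0.003, 0.001]
contact_force: [0.2, 0.2, -0.6]
opening: 0.412
finger_force: 0.0
```

drive_tool --moves '[[[0,0,0],[0,0,-0.02],0.035],[[0,0,0],[0,0,0],0.035],[[0,0,0],[0,0,0],0.035]]'

```text
time: 14.82
eef_pos: [0.4912, 0.1343, 0.136]
tcp_rot: [0.995, -0.103, -0.001, 0.0]
contact_force: [-0.6, -0.3, -0.7]
opening: 0.41
finger_force: 0.0
```

```bash
cat > chk.py <<'E'
from h import *
import sys
k=sys.argv[1]; C=np.array([float(v) for v in sys.argv[2:4]]+[.038])
s=ctrl.get_state();print(s["eef_pos"],s["opening"])
d=np.array([.979,-.2045,0])
for n in("wrist","side"):
  c=ctrl.read_camera(n)
  if n=="wrist":
    a=pix(c,C+.07*d);b=pix(c,C-.07*d);print(find(c,k,(int(min(a[0],b[0])-22),int(a[1]-14),int(max(a[0],b[0])+22),int(b[1]+14)),smin=100,vmin=30,dh=12)); A=c["image"][60:360,150:450]
  else: u,v=pix(c,C).astype(int); b=cv2.resize(c["image"][v-50:v+50,u-60:u+60],(360,300),interpolation=cv2.INTER_CUBIC)
cv2.imwrite(f"pics/done_{k}.png",np.hstack([A,b])[:,:,::-1])
E
python3 chk.py b .4916 .1343
```

```text
[0.49116818 0.13428134 0.13597943] 0.41026698552419005
(array([0.4914733 , 0.13461737]), np.float64(-11.345705601762013), np.float64(0.14294107833645717), 2169, 567)
```

View pics/done_b.png

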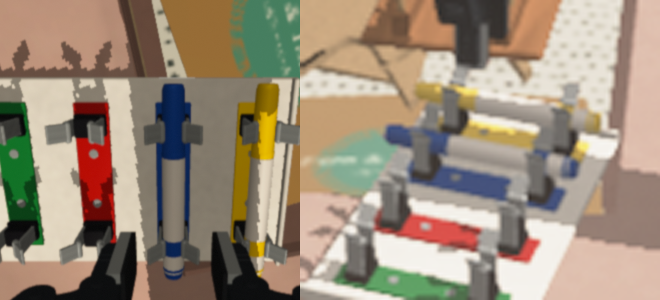

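Blue is seated, level and centred to within 0.3 mm. Now for green.

drive_tool --moves '[[[0,0,-0.128],[0,0,0],0.04],[[0,0,0],[0.0107,0.0542,0],0.04],[[0,0,0],[0.0107,0.0542,0],0.04],[[0,0,0],[0.0107,0.0542,0],0.04],[[0,0,0],[0.0107,0.0542,0],0.04]]' --grip_force 60

```text
time: 15.55
eef_pos: [0.5173, -0.0866, 0.1361]
tcp_rot: [0.999, -0.039, -0.001, -0.0]
contact_force: [0.9, 0.4, -0.6]
opening: 0.464
finger_force: 0.0
```

drive_tool --moves '[[[0,0,0],[0.0107,0.0542,0],0.04],[[0,0,0],[0.0107,0.0542,0],0.04],[[0,0,0],[0,0,0.02],0.04],[[0,0,0],[0,0,0],0.04],[[0,0,0],[0,0,0],0.04]]'

```text
time: 16.18
eef_pos: [0.5303, -0.1932, 0.1165]
tcp_rot: [0.999, -0.038, -0.001, -0.001]
contact_force: [0.4, 0.7, 0.6]
opening: 0.471
finger_force: 0.0
```

Run:
```python
from h import *
s=ctrl.get_state();print(s["eef_pos"],Ro.from_quat(s["tcp_rot"]).as_matrix()[:,0].round(4),delta([.53,-.1949,.0365]))
c=ctrl.read_camera("wrist");np.save("c_g.npy",c,allow_pickle=True)
for k,m in {"g":(.530,-.1949),"r":(.5212,-.2537)}.items():
  a=pix(c,[m[0]+.07,m[1]-.005,.038]);b=pix(c,[m[0]-.07,m[1]+.005,.038])
  roi=(int(min(a[0],b[0])-18),int(a[1]-16),int(min(640,max(a[0],b[0])+18)),int(b[1]+14))
  print(k,a,b,find(c,k,roi,smin=100,dh=20 if k=="g" else 5,vmin=25))
```

```text
[ 0.53030911 -0.19322916  0.11650749] [ 0.9971 -0.0762 -0.0021] [-1.11325127e-05  1.79100792e-03  8.00054828e-02]
g [326.33536135 148.28753013] [326.52796546 354.05616847] (array([ 0.52946161, -0.19417235]), np.float64(-4.467645526492427), np.float64(0.14411717186762957), 1992, 395)
r [428.03020852 156.084004  ] [409.94819511 359.36895318] (array([ 0.52938154, -0.25584369]), np.float64(-2.3405075705627225), np.float64(0.12527406093200544), 1978, 194)
```

drive_tool --moves '[[[0,0,0],[-0.0015,0.0005,0.03],0.04],[[0,0,0],[0,0,0.03],0.04],[[0,0,0],[0,0,0.018],0.04],[[0,0,0],[0,0,0.002],0.04],[[0,0,0],[0,0,0],0.02]]'

```text
time: 16.85
eef_pos: [0.5301, -0.1953, 0.0385]
tcp_rot: [0.999, -0.039, 0.001, 0.0]
contact_force: [-0.3, -0.1, 0.0]
opening: 0.266
finger_force: 0.0
```

drive_tool --moves '[[[0,0,0],[0,0,0],0.0],[[0,0,0],[0,0,0],0.0],[[0,0,0],[0,0,0],0.0],[[0,0,0],[0,0,0],0.0]]'

```text
time: 17.35
eef_pos: [0.5304, -0.1957, 0.0389]
tcp_rot: [0.999, -0.039, 0.001, 0.001]
contact_force: [0.6, 0.6, 6.7]
opening: 0.161
finger_force: 59.0
```

drive_tool --moves '[[[0,0,0],[0,0,-0.02],0.0],[[0,0,0],[0,0,-0.05],0.0],[[0,0,0.128],[0,0,-0.02],0.0],[[0,0,0],[-0.0131,-0.0544,0],0.0],[[0,0,0],[-0.0131,-0.0544,0],0.0]]' --grip_force 100

```text
time: 17.98
eef_pos: [0.5259, -0.0827, 0.1288]
tcp_rot: [0.995, -0.104, 0.001, 0.0]
contact_force: [1.5, 1.2, 0.3]
opening: 0.154
finger_force: 97.7
```

drive_tool --moves '[[[0,0,0],[-0.0131,-0.0544,0],0.0],[[0,0,0],[-0.0131,-0.0544,0],0.0],[[0,0,0],[-0.0131,-0.0544,0],0.0],[[0,0,0],[-0.0131,-0.0544,0],0.0],[[0,0,0],[-0.0131,-0.0544,0],0.0]]'

```text
time: 18.6
eef_pos: [0.5169, 0.198, 0.1283]
tcp_rot: [0.995, -0.103, 0.0, 0.0]
contact_force: [0.9, -1.0, 0.3]
opening: 0.148
finger_force: 97.7
```

drive_tool --moves '[[[0,0,0],[-0.0131,-0.0544,0],0.0],[[0,0,0],[0,0,0],0.0],[[0,0,0],[0,0,0],0.0]]'

```text
time: 18.98
eef_pos: [0.5154, 0.252, 0.1277]
tcp_rot: [0.995, -0.102, -0.0, 0.0]
contact_force: [-0.1, -0.9, -0.2]
opening: 0.15
finger_force: 97.8
```

Run:
```python
from h import *
s=ctrl.get_state();print(s["eef_pos"],Ro.from_quat(s["tcp_rot"]).as_matrix()[:,0].round(4),delta([.517,.2516,.0389]))
c=ctrl.read_camera("wrist");cv2.imwrite("pics/w7.png",c["image"][:,:,::-1])
```

```text
[0.51535239 0.25197454 0.12769224] [ 9.791e-01 -2.036e-01 -2.000e-04] [ 1.70586172e-03 -3.13139569e-05  8.87919211e-02]
```

View pics/w7.png

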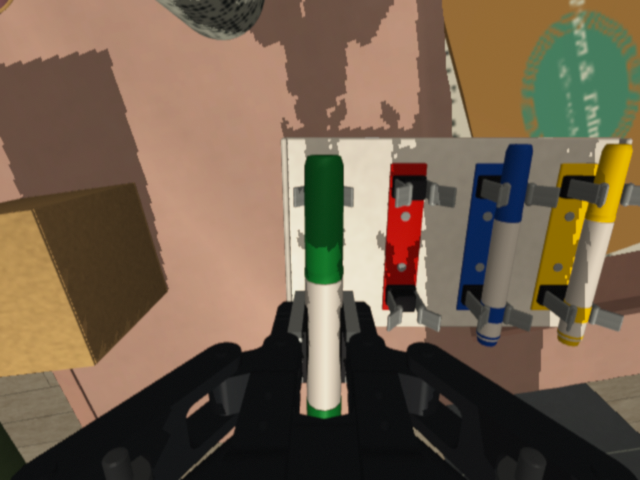

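The jaw tips at (300,196) and (347,196) are centred on the green marker. The box (165,290 edge) and the bottle (215,30) are clear.

drive_tool --moves '[[[0,0,0],[0.0007,0,0.04],0.0],[[0,0,0],[0,0,0.02],0.0],[[0,0,0],[0,0,0.01],0.0],[[0,0,0],[0,0,0.006],0.0],[[0,0,0],[0,0,0.006],0.0]]'

```text
time: 19.65
eef_pos: [0.5185, 0.2526, 0.0484]
tcp_rot: [0.995, -0.103, 0.002, -0.001]
contact_force: [-1.0, -1.3, 6.2]
opening: 0.154
finger_force: 98.7
```

drive_tool --moves '[[[0,0,0],[0,0,0.005],0.0],[[0,0,0],[0,0,0.003],0.0],[[0,0,0],[0,0,0],0.0]]'

```text
time: 20.02
eef_pos: [0.5174, 0.2521, 0.039]
tcp_rot: [0.995, -0.103, 0.001, -0.0]
contact_force: [-0.6, -1.2, 5.8]
opening: 0.15
finger_force: 98.6
```

drive_tool --moves '[[[0,0,0],[0,0,0.002],0.0],[[0,0,0],[0,0,0.001],0.0],[[0,0,0],[0,0,0],0.0]]'

```text
time: 20.4
eef_pos: [0.5175, 0.2522, 0.0389]
tcp_rot: [0.995, -0.102, 0.0, 0.0]
contact_force: [-7.5, -4.7, 20.9]
opening: 0.148
finger_force: 100.2
```

drive_tool --moves '[[[0,0,0],[0,0,-0.003],0.0],[[0,0,0],[0,0,0],0.035],[[0,0,0],[0,0,0],0.035],[[0,0,0],[0,0,-0.03],0.035],[[0,0,0],[0,0,-0.05],0.035]]'

```text
time: 21.02
eef_pos: [0.5143, 0.2516, 0.1154]
tcp_rot: [0.995, -0.103, -0.003, 0.001]
contact_force: [0.7, 0.3, 0.8]
opening: 0.409
finger_force: 0.0
```

drive_tool --moves '[[[0,0,0],[0,0,-0.02],0.035],[[0,0,0],[0,0,0],0.035],[[0,0,0],[0,0,0],0.035]]'

```text
time: 21.4
eef_pos: [0.5151, 0.2517, 0.1353]
tcp_rot: [0.995, -0.103, -0.002, 0.001]
contact_force: [0.1, -0.6, -0.1]
opening: 0.409
finger_force: 0.0
```

```bash
python3 chk.py g .5161 .2518
```

```text
[0.51505439 0.25172174 0.13534751] 0.40902970017007373
(array([0.51651122, 0.25153179]), np.float64(-10.850543321233692), np.float64(0.14293452280818925), 2117, 509)
```

drive_tool --moves '[[[0,0,-0.128],[0,0,0],0.04],[[0,0,0],[0.005,0.0559,0],0.04],[[0,0,0],[0.005,0.0559,0],0.04],[[0,0,0],[0.005,0.0559,0],0.04],[[0,0,0],[0.005,0.0559,0],0.04]]' --grip_force 60

```text
time: 22.12
eef_pos: [0.5179, 0.0261, 0.1361]
tcp_rot: [0.999, -0.039, -0.001, -0.0]
contact_force: [0.7, 0.1, 0.2]
opening: 0.466
finger_force: 0.0
```

drive_tool --moves '[[[0,0,0],[0.005,0.0559,0],0.04],[[0,0,0],[0.005,0.0559,0],0.04],[[0,0,0],[0.005,0.0559,0],0.04],[[0,0,0],[0.005,0.0559,0],0.04],[[0,0,0],[0.005,0.0559,0],0.04]]'

```text
time: 22.75
eef_pos: [0.5212, -0.2544, 0.1358]
tcp_rot: [0.999, -0.039, -0.001, -0.001]
contact_force: [0.9, 0.7, 0.2]
opening: 0.468
finger_force: 0.0
```

drive_tool --moves '[[[0,0,0],[0,0,0.02],0.04],[[0,0,0],[0,0,0],0.04],[[0,0,0],[0,0,0],0.04]]'

```text
time: 23.12
eef_pos: [0.5217, -0.2513, 0.1165]
tcp_rot: [0.999, -0.038, -0.001, -0.001]
contact_force: [-0.2, -0.4, -0.1]
opening: 0.468
finger_force: 0.0
```

Run:
```python
from h import *
s=ctrl.get_state();print(s["eef_pos"],Ro.from_quat(s["tcp_rot"]).as_matrix()[:,0].round(4),delta([.5212,-.2537,.0365]))
c=ctrl.read_camera("wrist");m=(.5212,-.2537)
a=pix(c,[m[0]+.07,m[1]-.005,.038]);b=pix(c,[m[0]-.07,m[1]+.005,.038])
roi=(int(min(a[0],b[0])-18),int(a[1]-16),int(max(a[0],b[0])+18),int(b[1]+14))
for sm in(150,180): print(a,b,find(c,"r",roi,smin=sm,dh=6,vmin=60))
```

```text
[ 0.52172209 -0.25128996  0.11645262] [ 0.9971 -0.0761 -0.0021] [-0.00017144  0.00256273  0.07994939]
[327.66849045 148.61002499] [327.61426001 354.3113165 ] (array([ 0.51941073, -0.25364003]), np.float64(-4.351422395868666), np.float64(0.14462788276300048), 1950, 403)
[327.66849045 148.61002499] [327.61426001 354.3113165 ] (array([ 0.51983142, -0.2536388 ]), np.float64(-4.385246428338356), np.float64(0.1437950354226841), 1945, 364)
```

drive_tool --moves '[[[0,0,0],[-0.0025,0.001,0.03],0.04],[[0,0,0],[0,0,0.03],0.04],[[0,0,0],[0,0,0.018],0.04],[[0,0,0],[0,0,0.002],0.04],[[0,0,0],[0,0,0],0.02]]'

```text
time: 23.8
eef_pos: [0.5204, -0.254, 0.0385]
tcp_rot: [0.999, -0.039, 0.001, 0.0]
contact_force: [0.3, -1.1, -0.4]
opening: 0.266
finger_force: 0.0
```

drive_tool --moves '[[[0,0,0],[0,0,0],0.0],[[0,0,0],[0,0,0],0.0],[[0,0,0],[0,0,0],0.0],[[0,0,0],[0,0,0],0.0]]'

```text
time: 24.3
eef_pos: [0.5206, -0.2544, 0.0389]
tcp_rot: [0.999, -0.039, 0.001, 0.001]
contact_force: [0.4, 1.0, 4.8]
opening: 0.162
finger_force: 58.9
```

drive_tool --moves '[[[0,0,0],[0,0,-0.02],0.0],[[0,0,0],[0,0,-0.05],0.0],[[0,0,0.128],[0,0,-0.02],0.0],[[0,0,0],[-0.0134,-0.0543,0],0.0],[[0,0,0],[-0.0134,-0.0543,0],0.0]]' --grip_force 100

```text
time: 24.92
eef_pos: [0.5154, -0.1413, 0.1287]
tcp_rot: [0.995, -0.104, 0.001, 0.0]
contact_force: [0.2, 0.4, -0.4]
opening: 0.156
finger_force: 97.7
```

drive_tool --moves '[[[0,0,0],[-0.0134,-0.0543,0],0.0],[[0,0,0],[-0.0134,-0.0543,0],0.0],[[0,0,0],[-0.0134,-0.0543,0],0.0],[[0,0,0],[-0.0134,-0.0543,0],0.0],[[0,0,0],[-0.0134,-0.0543,0],0.0]]'

```text
time: 25.55
eef_pos: [0.5049, 0.1391, 0.1283]
tcp_rot: [0.995, -0.103, 0.0, 0.0]
contact_force: [0.6, -0.5, -0.4]
opening: 0.148
finger_force: 97.7
```

drive_tool --moves '[[[0,0,0],[-0.0134,-0.0543,0],0.0],[[0,0,0],[0,0,0],0.0],[[0,0,0],[0,0,0],0.0]]'

```text
time: 25.92
eef_pos: [0.5031, 0.1931, 0.1277]
tcp_rot: [0.995, -0.102, -0.0, 0.0]
contact_force: [-0.4, -0.1, 0.2]
opening: 0.147
finger_force: 97.8
```

Run:
```python
from h import *
s=ctrl.get_state();print(s["eef_pos"],Ro.from_quat(s["tcp_rot"]).as_matrix()[:,0].round(4),delta([.5044,.1930,.0389]))
```

```text
[0.5030887  0.19313412 0.12772944] [ 9.791e-01 -2.035e-01 -1.000e-04] [ 0.00132109 -0.00019414  0.08882918]
```

drive_tool --moves '[[[0,0,0],[0.0003,0,0.04],0.0],[[0,0,0],[0,0,0.02],0.0],[[0,0,0],[0,0,0.01],0.0],[[0,0,0],[0,0,0.006],0.0],[[0,0,0],[0,0,0.006],0.0]]'

```text
time: 26.55
eef_pos: [0.5063, 0.1932, 0.0484]
tcp_rot: [0.995, -0.103, 0.002, -0.001]
contact_force: [-0.4, -1.2, 6.7]
opening: 0.151
finger_force: 98.8
```

drive_tool --moves '[[[0,0,0],[0,0,0.005],0.0],[[0,0,0],[0,0,0.003],0.0],[[0,0,0],[0,0,0],0.0]]'

```text
time: 26.92
eef_pos: [0.5047, 0.1931, 0.039]
tcp_rot: [0.995, -0.103, 0.001, -0.0]
contact_force: [-1.5, -1.0, 6.8]
opening: 0.147
finger_force: 98.8
```

drive_tool --moves '[[[0,0,0],[0,0,0.002],0.0],[[0,0,0],[0,0,0.001],0.0],[[0,0,0],[0,0,0],0.0]]'

```text
time: 27.3
eef_pos: [0.5048, 0.1931, 0.0388]
tcp_rot: [0.995, -0.103, -0.0, 0.001]
contact_force: [-9.3, -3.7, 23.8]
opening: 0.15
finger_force: 100.8
```

Red is on its firm stop. I'll release it, rise, and back off for a final check.

drive_tool --moves '[[[0,0,0],[0,0,-0.003],0.0],[[0,0,0],[0,0,0],0.035],[[0,0,0],[0,0,0],0.035],[[0,0,0],[0,0,-0.03],0.035],[[0,0,0],[0,0,-0.05],0.035]]'

```text
time: 27.92
eef_pos: [0.5016, 0.1928, 0.1155]
tcp_rot: [0.995, -0.103, -0.003, 0.001]
contact_force: [0.5, -1.0, 0.2]
opening: 0.409
finger_force: 0.0
```

drive_tool --moves '[[[0,0,0],[0,0,-0.05],0.035],[[0,0,0],[0,0,-0.03],0.035],[[0,0,0],[0,0,0],0.035],[[0,0,0],[0,0,0],0.035]]'

```text
time: 28.42
eef_pos: [0.5027, 0.1931, 0.1957]
tcp_rot: [0.995, -0.103, -0.001, 0.0]
contact_force: [0.4, 0.7, -0.8]
opening: 0.41
finger_force: 0.0
```

Run:
```python
from h import *
s=ctrl.get_state();print(s["eef_pos"],s["opening"],s["time"])
w=ctrl.read_camera("wrist");c=ctrl.read_camera("side"); d=np.array([.979,-.2045,0])
for k,C in {"r":(.5038,.1931,.038),"g":(.5161,.2518,.038),"b":(.4916,.1343,.038),"y":(.4793,.0756,.038)}.items():
  a=pix(w,C+.07*d);b=pix(w,C-.07*d);r=find(w,k,(int(min(a[0],b[0])-14),int(a[1]-12),int(max(a[0],b[0])+14),int(b[1]+12)),smin=130,vmin=30,dh=11);print(k,r,((r[0]-C[:2])@d[:2]*1000).round(1))
u,v=pix(c,[.4977,.1637,.03]).astype(int); b=cv2.resize(c["image"][v-65:v+65,u-85:u+85],(400,306),interpolation=cv2.INTER_CUBIC)
A=w["image"][60:366,140:540]
cv2.imwrite("pics/fin.png",np.hstack([A,b])[:,:,::-1])
```

```text
[0.50272788 0.19309651 0.19570055] 0.40998143354009947 28.425
r (array([0.50442192, 0.19339897]), np.float64(-11.765250697276464), np.float64(0.142270940008733), 1444, 432) 0.5
g (array([0.52626522, 0.24366011]), np.float64(-6.656576206595909), np.float64(0.121029356386882), 1294, 449) 11.6
b (array([0.49339637, 0.14054807]), np.float64(-13.832029616350617), np.float64(0.14159079106715627), 1490, 404) 0.5
y (array([0.48071222, 0.08046299]), np.float64(-7.907507234696712), np.float64(0.14267226715857), 2059, 667) 0.4
```

View pics/fin.png

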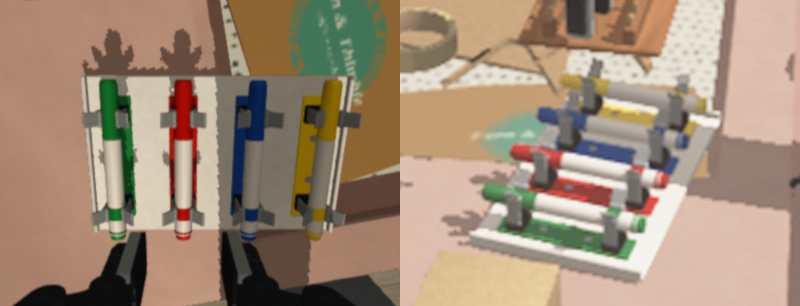

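All four markers are in their own colours, level and seated in both jaws, within about 0.5 mm lengthwise, with caps away from the robot. The green length-fit outlier is just the tail-end tip dropping out of the colour mask; the closer check gave it as centred.

```bash
python3 -c "
from plant import ctrl
print(ctrl.sign_off())"
```

```text
the job is handed in; nothing more can be done
None
```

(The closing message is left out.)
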